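# Shake up the amber varnish on the touch-start mixer

### The arm

A 6-joint arm with a two-finger parallel gripper is mounted at the origin on the work surface. World frame = base frame: x ahead of the robot, y to its left, z up, the work surface at z = 0. Lengths are in m, angles in rad, forces in N, time in s.
With the tool pointing down it reaches from about 0.25 to 0.725 m from the base axis. Payload 4 kg.
Tool frame: the origin (TCP) lies midway between the tips of the shut fingers; the grasp point (between the pads) lies 19 mm behind it; y points along the fingers, x is the direction in which the jaws open and shut, and the axes are right-handed (so a half turn about y gives the same grasp; the last joint's range is limited). The gripper opens to 85 mm and grips with 20 to 120 N. Pads are 22 mm wide; open, the fingers measure 114 mm over their backs; the gripper's body (76 mm by 85 mm) begins 54 mm behind the grasp point. The pads swing forward as they close: fully open they stand 13 mm farther back than shut.
Start: joints at [-1.261, 0.241, 0.005, 1.335, 0, 1.571], TCP at [0.152, -0.476, 0.231] pointing down, gripper open.
Joint ranges: [-2.72, 2.72], [-1.05, 1.87], [-1.09, 1.28], [-1.99, 2.15], [-1.42, 1.44], [-3.14, 3.14]. Speed limits (rad/s): [2.79, 2.79, 3.14, 3.14, 3.14, 3.14].

### API

Orientations are given as a unit quaternion [x, y, z, w].
In Python, from workcell import bot gives the robot as it stands. The module is installed in compiled form; this text tells all that it offers.
- The arm moves only by the shell command python3 -m inch 'ROWS'. ROWS is text: rows parted by semicolons, each of 7 numbers parted by spaces: the turn, a rotation vector about the tool's x, y, z in degrees, then the shift along the tool's x, y, z in mm, then the closure, from 0 (fully open) to 1 (shut). In form: ax ay az dx dy dz fingers; .... A call has 1 to 12 rows; each row shifts and turns the commanded pose from where the row before left it, along the tool's axes as they then stand; what a row does not reach is not made up. A row lasts 1/8 s, in which the tool goes at most 62.5 mm and 10.7 degrees, less where a joint would pass 70% of its speed; a pose out of reach is approached as far as the arm can. A call with a gripper value outside its range is refused whole. The fingers move at their own pace and stop on an object; the grip force is fixed at half the most. Time passes only in rows, so rows that do not move let the fingers close. It gives the time, the measured TCP pose, the force and the opening at its end, in the units of the state.
- bot.get_obs(): the state, without advancing time (a new reading comes with each control period).
- bot.camera(name): name is "scene" or "top" or "wrist"; returns a dict with "color" (400x640x3 uint8, blue, green, red), "fx", "fy", "cx", "cy" (pixels), "extrinsics" (4x4, takes a point from world to camera coordinates). Camera axes: x right, y up, looking along -z (the intrinsics and any distortion apply to the point x, -y, -z); pixel columns grow to the right and rows downward; lengths in m; the calibration is good to about 2 mm. The wrist camera is an equidistant fisheye: a pixel r from the principal point sees the ray r / f radians off the axis. A picture is of the moment at which its call begins. There is no depth.
- bot.job_done(): hands the job in, once; it reports no verdict.
Trained networks look in the newest picture that a camera, given by its name, has taken for a name from the list of things; names that differ only in an ending like _2 or _b are one class to them, and where a whole thing is asked for, a point or a joint stands for the part that bears it (a point fixed in the world has none). Each returns a list of dicts, best first, with "conf" (0 to 1); they miss things now and then, are a little off and sometimes report something else, mostly with a low value. They report only what shows in the picture. A call takes as long as a camera call. They do not tell look-alikes from the thing itself.
- bot.look_for(name, camera): "extent" ([left, top, right, bottom] in pixels, round what is visible of it).
- bot.cut_out(name, camera): "region" (400x640 bool, what is visible of it) and "extent" ([left, top, right, bottom] in pixels, round what is visible of it).
- bot.spot_point(name, camera): "point" ([column, row] in pixels: a listed point, or the origin of a listed thing).
The state is a dict: "clock": time; "joint_pos": joint angles; "joint_vel": joint speeds; "tau": joint torques, N m; "eef_pos": TCP position; "tool_rot": TCP orientation; "ft_force": force on the tool from outside, world axes, zero at the start; "ft_torque": the same for the moment, N m; "grip_width": finger opening in m.
Only numpy, scipy, OpenCV 4.12 (cv2) and the standard library are available. Lean on these libraries where they do the work, as an engineer would, in place of code of your own. Each camera call takes 0.05 s, during which the arm holds its last target.

### The job

Slide the small bench mixer into the corner of the two wooden cleats, snug and square against both so that it cannot walk. Then lift the amber flask out of its cork ring, stand it upright in the mixer's rubber cup and press it down, without ramming the glass, until the cup has sunk well past half of its travel. Finish while still holding the flask pressed down like that, touching nothing but the flask; leave the green flask, the varnish tin, the glue bottle and the hammer where they are.

Things in the scene. Friction and masses are not known exactly. Their poses are not given: they have to be found in the camera images.
- corner: fixed corner stop: two pale wooden cleats on the bench, 25 mm wide, 22 mm high. Origin at the inside corner, on the bench. The far cleat's inner face is local x = 0 (y from -125 to 25 mm), the left cleat's is local y = 0 (x from -125 to 0 mm). The mixer belongs in x < 0, y < 0; pushed along +x it meets the far cleat, along +y the left one
- mixer: grey touch-start mixer, loose, 0.85 kg, slides at 5 to 9 N. Square housing 130 x 130 mm, flat upright sides 6 to 63 mm above the bench, steel top plate to 68 mm, sprung cup on top in the middle. Origin at the centre of its underside, z up, -x side has the dial and lamp. In place, parallel, its +x side is on the far cleat, +y side on the left one: origin at x = y = -65 mm in the corner's frame
- mixer_far_left (a point): the upright edge of the mixer's housing between its +x and +y sides, 15 mm above the bench: it comes to the inside corner of the cleats when the mixer is in place
- cup (a joint): how far the mixer's cup is pressed down, in m: 0 = up, 0.010 = the stop. The spring needs about 4.5 N to start moving and 6 N per 10 mm more (about 7.5 N at half travel, 10.5 N at the stop), the flask's weight included. The mixer runs when the cup is pressed at least 5 mm
- cup_rim (a point): centre of the mouth of the black rubber cup, on the mixer's vertical centre line, 102 mm above the bench with the cup up. The cup is a 22 mm high funnel, 78 mm across outside and 60 mm inside at the rim; the flask's round bulb sits in its cone with the flask's lowest point 16 mm below this point
- amber_flask: amber round-bottomed glass flask with a cork stopper, 0.11 to 0.22 kg, 120 mm tall. Origin at the lowest point of the bulb, z up along the neck. Bulb 64 mm in diameter (0 to 64 mm), straight neck 25 mm in diameter from 62 to 102 mm (grip here), lip 29 mm in diameter up to 107 mm, stopper 22 mm in diameter up to 120 mm
- amber_flask_bulb (a point): centre of the amber flask's bulb, 32 mm above the flask's lowest point
- cork_amber: cork ring in which the amber flask stands, fixed to the bench: 88 mm across, 30 mm high, hole 43 mm. Origin at the centre of its underside; the flask's lowest point starts 20 mm above it
- green_flask: flask of the same shape in green glass, in a cork ring of its own: leave it alone
- varnish_tin: metal tin with a brown band, 76 mm in diameter, 95 mm tall: leave it alone. Origin at the centre of its underside
- glue_bottle: white bottle with an orange cap, 54 mm in diameter, 150 mm tall: leave it alone. Origin at the centre of its underside
- hammer: small hammer lying on the bench, 260 mm long: leave it alone
Mind the look-alikes: they are no part of the job. Of the things that look like the amber_flask, the middle-sized one is meant.

How it is judged:
By the outcome, as a careful person would: the job done as asked, in the order asked, and still so for the second after the job is handed in, while the arm keeps its last pose, push and grip.
It also fails if it takes over 72 s, if anything falls off the work surface, if the arm or the gripper's body presses on something with over 40 N, if the wrist force passes 120 N, or if a joint passes its speed limit or range.

## Working session

There is one attempt and no reset: what is moved stays moved. The work goes in short steps, Python scripts to look and compute and a shell command to move; the robot and the scene stay as the last step left them, time stands still between calls to the robot, and variables do not carry over. Pictures are saved under pics/ and viewed, and the job is handed in when it is done.

```bash
mkdir -p pics; ls; cat > h.py <<'E'
import numpy as np, cv2
from workcell import bot
from scipy.spatial.transform import Rotation as R
def proj(c,P,wrist=False):
    P=np.atleast_2d(P);E=np.array(c['extrinsics']);p=P@E[:3,:3].T+E[:3,3]
    x,y,z=p[:,0],-p[:,1],-p[:,2]
    if wrist:
        r=np.hypot(x,y);t=np.arctan2(r,z);k=t/np.maximum(r,1e-9)
        return np.c_[c['cx']+c['fx']*x*k,c['cy']+c['fy']*y*k]
    return np.c_[c['cx']+c['fx']*x/z,c['cy']+c['fy']*y/z]
def ray(c,uv,wrist=False):
    E=np.array(c['extrinsics']);a=(uv[0]-c['cx'])/c['fx'];b=(uv[1]-c['cy'])/c['fy']
    if wrist:
        t=np.hypot(a,b);s=np.sin(t)/max(t,1e-9);d=np.array([a*s,-b*s,-np.cos(t)])
    else: d=np.array([a,-b,-1.])
    d=E[:3,:3].T@d;o=-E[:3,:3].T@E[:3,3];return o,d/np.linalg.norm(d)
def onz(c,uv,z,wrist=False):
    o,d=ray(c,uv,wrist);return o+d*(z-o[2])/d[2]
E
python3 - <<'E'
from h import *
for n in ['scene','top','wrist']:
    c=bot.camera(n);cv2.imwrite(f'pics/{n}0.png',c['color']);print(n,c['fx'],c['cx'],c['cy'],np.round(c['extrinsics'],3).tolist())
    for t in ['mixer','corner','amber_flask','green_flask','varnish_tin','glue_bottle','hammer','cup_rim','mixer_far_left','amber_flask_bulb','cork_amber']:
        w=n=='wrist'
        z={'cup_rim':.102,'mixer_far_left':.015,'amber_flask_bulb':.052,'amber_flask':.02}.get(t,0)
        r=bot.spot_point(t,n)
        print(t,[(round(q['conf'],2),np.round(q['point']).tolist(),np.round(onz(c,q['point'],z,w)[:2],3).tolist()) for q in r[:4]])
print(bot.get_obs())
E
```

```text
pics
scene 451.48382543221044 318.8964182871329 198.12977400501475 [[0.701, 0.713, 0.001, -0.321], [-0.59, 0.579, 0.563, 0.27], [0.401, -0.395, 0.826, -1.881], [0.0, 0.0, 0.0, 1.0]]
mixer [(0.93, [348.0, 206.0], [0.559, 0.05])]
corner [(0.55, [386.0, 217.0], [0.69, 0.118])]
amber_flask [(0.94, [289.0, 308.0], [0.702, -0.374]), (0.75, [306.0, 268.0], [0.639, -0.24]), (0.62, [263.0, 282.0], [0.579, -0.375])]
green_flask [(0.68, [429.0, 175.0], [0.681, 0.382])]
varnish_tin [(0.71, [389.0, 145.0], [0.472, 0.391])]
glue_bottle [(0.82, [431.0, 173.0], [0.681, 0.394])]
hammer [(0.61, [384.0, 218.0], [0.686, 0.108])]
cup_rim [(0.75, [350.0, 194.0], [0.571, 0.041])]
mixer_far_left [(0.56, [372.0, 213.0], [0.648, 0.084])]
amber_flask_bulb [(0.83, [301.0, 259.0], [0.615, -0.238]), (0.59, [290.0, 305.0], [0.708, -0.373]), (0.52, [264.0, 283.0], [0.595, -0.381])]
cork_amber [(0.82, [304.0, 271.0], [0.636, -0.248]), (0.64, [198.0, 266.0], [0.368, -0.49])]
top 375.176376887001 318.0205122523265 198.78430016630332 [[0.001, -1.0, -0.002, -0.054], [0.982, 0.001, 0.188, -0.526], [-0.188, -0.003, 0.982,
[... 1062 characters left out ...]

amber_flask_bulb []
cork_amber []
{'clock': 1.8, 'joint_pos': array([-1.26096240e+00,  2.40637719e-01,  5.00703616e-03,  1.33520105e+00,
        3.31800180e-05,  1.57081736e+00]), 'joint_vel': array([-0.0011075 ,  0.00168047,  0.00084773, -0.00091648,  0.0009042 ,
        0.00071173]), 'tau': array([-2.09414668e-05, -3.72205031e+01,  2.52686995e+01,  1.33356603e-03,
        1.48298039e-05,  7.89049253e-07]), 'eef_pos': array([ 0.15246048, -0.47619106,  0.2312903 ]), 'tool_rot': array([-0.57113996,  0.41687235, -0.41686595,  0.57117368]), 'ft_force': array([-0.92372782,  0.05288142,  0.08052386]), 'ft_torque': array([-0.03222308,  0.0514527 ,  0.0137089 ]), 'grip_width': 0.08541854393559639}
```

View pics/scene0.png

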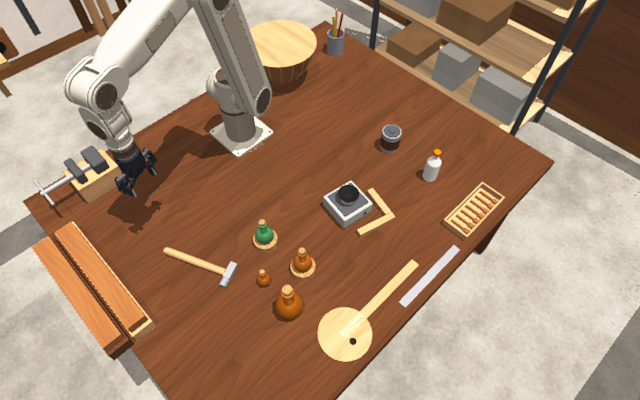

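View pics/top0.png

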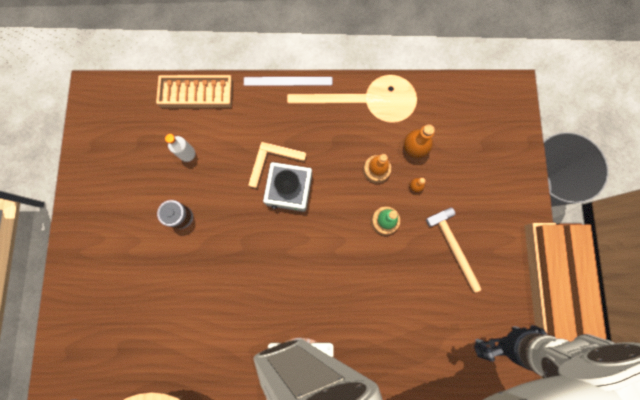

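```bash
python3 - <<'E'
import cv2
a=cv2.imread('pics/top0.png')[100:260,160:480];cv2.imwrite('pics/top0z.png',cv2.resize(a,None,fx=2.5,fy=2.5,interpolation=cv2.INTER_CUBIC))
a=cv2.imread('pics/scene0.png')[120:340,180:460];cv2.imwrite('pics/scene0z.png',cv2.resize(a,None,fx=2.7,fy=2.7,interpolation=cv2.INTER_CUBIC))
E
```

```text
(no output)
```

View pics/top0z.png

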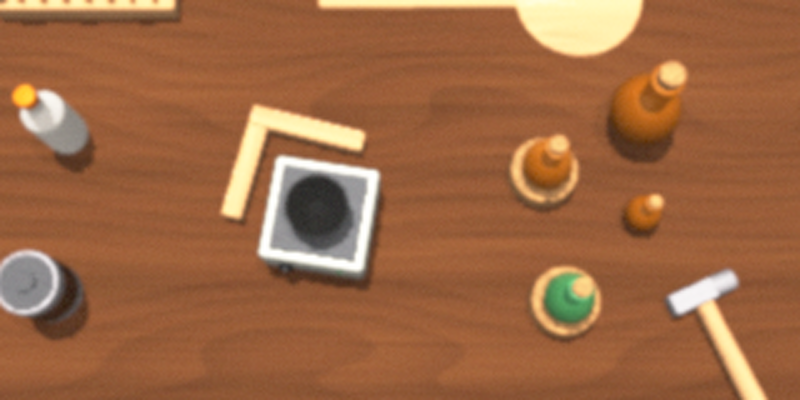

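View pics/scene0z.png

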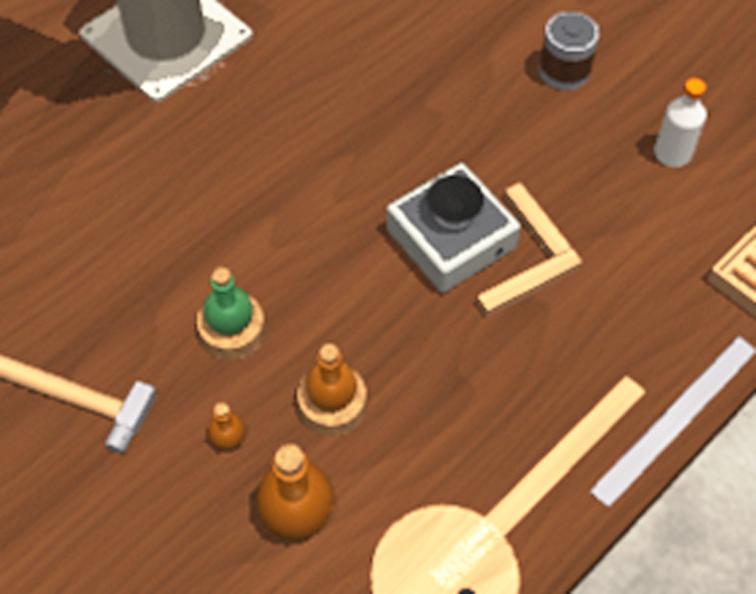

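```bash
python3 - <<'E'
from h import *
o=bot.get_obs();r=R.from_quat(o['tool_rot']);print(np.round(r.as_matrix(),3));c=bot.camera('wrist');E=np.array(c['extrinsics']);print('campos in tool',np.round(r.inv().apply(-E[:3,:3].T@E[:3,3]-o['eef_pos']),3), 'cam axes in tool', np.round(r.as_matrix().T@E[:3,:3].T,3))
E
```

```text
[[ 0.305  0.     0.952]
 [-0.952  0.     0.305]
 [-0.    -1.     0.   ]]
campos in tool [ 0.001 -0.141  0.079] cam axes in tool [[ 1.    -0.    -0.   ]
 [-0.     0.306 -0.952]
 [ 0.     0.952  0.306]]
```

View pics/wrist0.png

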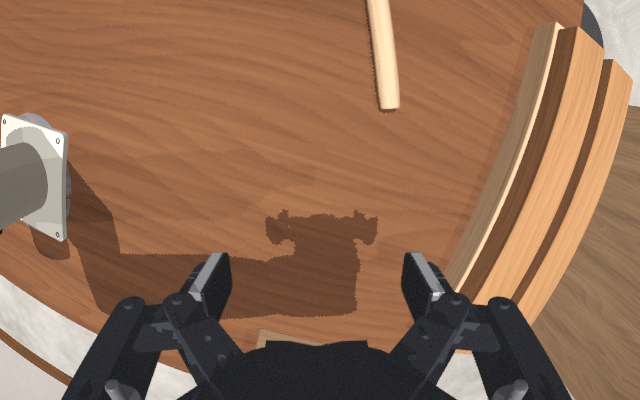

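```bash
python3 -m inch '0 10.3 0 -20 -2 8 0;0 10.3 0 -40 -2 16 0;0 10.3 0 -50 -2 20 0;0 0 0 -55 -2 22 0;0 0 0 -55 -2 22 0;0 0 0 -55 -2 22 0;0 0 0 -55 -2 22 0;0 0 0 -55 -2 22 0;0 0 0 -55 -2 22 0;0 0 0 -55 0 20 0;0 0 0 -40 0 15 0;0 0 0 -20 0 8 0'
python3 - <<'E'
from h import *
c=bot.camera('wrist');cv2.imwrite('pics/w1.png',c['color']);np.save('w1.npy',c,allow_pickle=True)
o=bot.get_obs();print(o['eef_pos'],R.from_quat(o['tool_rot']).as_matrix()[:,2],o['clock'],o['ft_force'])
E
```

```text
clock: 3.35
eef_pos: [0.4425, -0.0425, 0.2522]
tool_rot: [-0.448, 0.547, -0.518, 0.481]
ft_force: [-1.1, -0.5, -0.2]
grip_width: 0.0856
[ 0.4432009  -0.04229246  0.2522187 ] [ 9.90708178e-01 -1.36004769e-01 -9.40850795e-05] 3.4 [1.76368597 0.71632654 0.62857996]
```

View pics/w1.png

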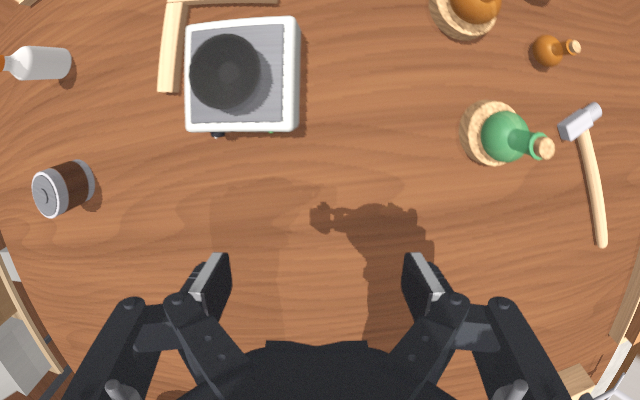

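```bash
python3 -m inch '0 5 0 -25 0 20 0;0 0 0 -45 0 40 0;0 0 0 -20 0 30 0;0 0 0 0 0 0 0'
python3 - <<'E'
from h import *
c=bot.camera('wrist');cv2.imwrite('pics/w2.png',c['color']);np.save('w2.npy',c,allow_pickle=True)
o=bot.get_obs();print(o['eef_pos'],R.from_quat(o['tool_rot']).as_matrix()[:,2],o['clock'],o['ft_force'])
for n,z in [('mixer',0),('corner',0),('cup_rim',.102),('mixer_far_left',.015),('amber_flask_bulb',.052),('cork_amber',0)]:
    print(n,[(round(q['conf'],2),np.round(q['point']).tolist(),np.round(onz(c,q['point'],z,True)[:2],4).tolist()) for q in bot.spot_point(n,'wrist')[:3]])
E
python3 -c "
import cv2;a=cv2.imread('pics/w2.png')[0:240,100:420];cv2.imwrite('pics/w2z.png',cv2.resize(a,None,fx=2.5,fy=2.5,interpolation=cv2.INTER_CUBIC))"
```

```text
clock: 3.9
eef_pos: [0.5349, -0.0364, 0.2588]
tool_rot: [-0.436, 0.56, -0.502, 0.494]
ft_force: [-0.4, -0.2, -0.3]
grip_width: 0.0854
[ 0.53363934 -0.03646754  0.25893237] [ 0.99118661 -0.13219314 -0.00860725] 3.95 [-0.77347346  0.57996917 -0.35771269]
mixer [(0.91, [281.0, 143.0], [0.5676, 0.0362]), (0.34, [505.0, 203.0], [0.4528, -0.2736])]
corner [(0.65, [215.0, 62.0], [0.6929, 0.1121])]
cup_rim [(0.68, [255.0, 157.0], [0.5676, 0.0396])]
mixer_far_left [(0.47, [113.0, 224.0], [0.4772, 0.3633]), (0.38, [86.0, 108.0], [0.6848, 0.3638])]
amber_flask_bulb [(0.94, [570.0, 124.0], [0.5715, -0.3486]), (0.91, [503.0, 74.0], [0.6321, -0.2452]), (0.7, [567.0, 27.0], [0.6985, -0.3559])]
cork_amber [(0.72, [488.0, 79.0], [0.6285, -0.2483]), (0.35, [594.0, 237.0], [0.3686, -0.4796])]
```

View pics/w2z.png

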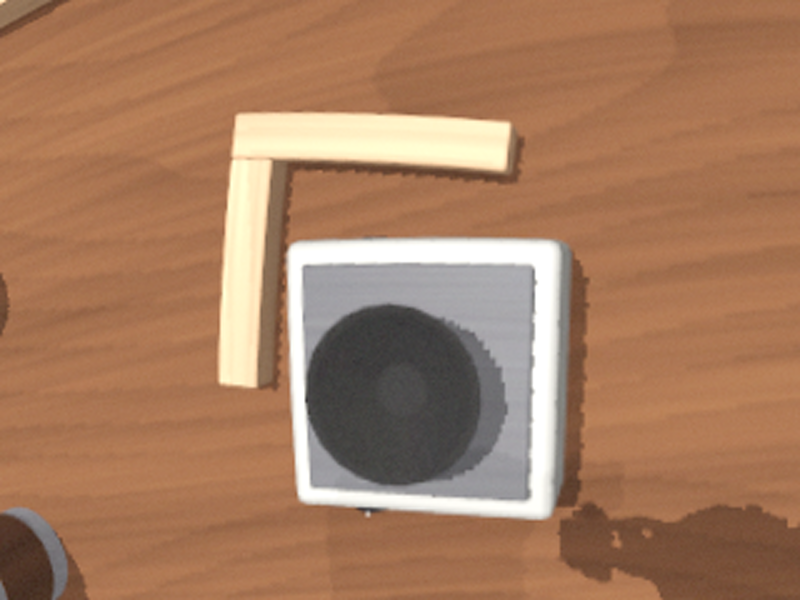

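```bash
python3 -m inch '0 0 0 0 0 0 0;0 0 0 0 0 0 0'; python3 - <<'E'
from h import *
o=bot.get_obs();print(o['eef_pos'],o['joint_pos'],np.round(R.from_quat(o['tool_rot']).as_matrix(),4),o['clock'])
E
```

```text
clock: 4.5
eef_pos: [0.5337, -0.036, 0.2597]
tool_rot: [-0.436, 0.56, -0.502, 0.494]
ft_force: [-0.1, 0.4, 0.7]
grip_width: 0.0858
[ 0.53371859 -0.03602491  0.25973548] [-0.13295706  0.30490521  0.15987283  1.43259633  0.11573035  3.14058085] [[-0.1315  0.0086  0.9913]
 [-0.9846  0.1154 -0.1316]
 [-0.1155 -0.9933 -0.0067]] 4.5
```

```bash
python3 -m inch '0 -5 0 0 0 0 0;0 -10 0 0 0 0 0;0 -10.5 0 0 0 0 0;0 -10.5 0 0 0 0 0;0 -10.5 0 0 0 0 0;0 -10.5 0 0 0 0 0;0 -10.5 0 0 0 0 0;0 -10.5 0 0 0 0 0;0 -10.5 0 0 0 0 0;0 -10.5 0 0 0 0 0;0 -10.5 0 0 0 0 0;0 -10.5 0 0 0 0 0' ; python3 -m inch '0 -10.5 0 0 0 0 0;0 -10.5 0 0 0 0 0;0 -10.5 0 0 0 0 0;0 -10.5 0 0 0 0 0;0 -5 0 0 0 0 0;0 0 0 0 0 0 0'; cat > st.py <<'E'
from h import *
import sys
o=bot.get_obs();r=R.from_quat(o['tool_rot']);M=r.as_matrix()
yaw=np.arctan2(M[1,2],M[0,2]);print('pos',np.round(o['eef_pos'],4),'yaw',round(np.degrees(yaw),2),'y',np.round(M[:,1],4),'F',np.round(o['ft_force'],1),'T',np.round(o['ft_torque'],2),'w',round(o['grip_width'],4),'t',o['clock'],'j',np.round(o['joint_pos'],2))
if len(sys.argv)>4:
    # target x y z yawdeg -> rotvec(tool,deg) then shift in final axes mm
    t=np.array(list(map(float,sys.argv[1:4])));ya=np.radians(float(sys.argv[4]))
    T=np.array([[np.sin(ya),0,np.cos(ya)],[-np.cos(ya),0,np.sin(ya)],[0,-1,0]])
    print('rot',np.round(np.degrees(R.from_matrix(M.T@T).as_rotvec()),2),'shift(final axes)',np.round(1e3*T.T@(t-o['eef_pos']),1),'shift(now axes)',np.round(1e3*M.T@(t-o['eef_pos']),1))
E
python3 st.py 0.5 0.05 0.25 167
```

```text
clock: 6.0
eef_pos: [0.5338, -0.0359, 0.2595]
tool_rot: [-0.653, -0.15, 0.128, 0.732]
ft_force: [-0.6, 1.2, 0.1]
grip_width: 0.0856
clock: 6.75
eef_pos: [0.5338, -0.0359, 0.2595]
tool_rot: [-0.549, -0.427, 0.376, 0.612]
ft_force: [0.2, 0.8, -0.5]
grip_width: 0.0852
pos [ 0.5338 -0.0359  0.2595] yaw 159.47 y [ 0.0082  0.1154 -0.9933] F [ 0.2  0.8 -0.5] T [-0.16  0.03 -0.03] w 0.0852 t 6.75 j [-0.13  0.31  0.16  1.43  0.12  0.23]
rot [-1.47 -7.63  6.49] shift(final axes) [76.1  9.5 52.3] shift(now axes) [66.9 19.1 61.5]
```

```bash
python3 -m inch '-1.47 -7.63 6.49 0 0 0 0;0 0 0 20 2 14 0;0 0 0 30 3 22 0;0 0 0 20 3 14 0;0 0 0 6 2 2 0;0 0 0 0 0 0 0';python3 st.py
python3 - <<'E'
from h import *
c=bot.camera('wrist');cv2.imwrite('pics/w3.png',c['color']);np.save('w3.npy',c,allow_pickle=True)
r=bot.cut_out('mixer','wrist');print([(q['conf'],q['extent']) for q in r]);np.save('w3m.npy',r,allow_pickle=True)
r=bot.cut_out('corner','wrist');print([(q['conf'],q['extent']) for q in r]);np.save('w3c.npy',r,allow_pickle=True)
E
```

```text
clock: 7.5
eef_pos: [0.5004, 0.0497, 0.2495]
tool_rot: [0.553, 0.44, -0.44, -0.553]
ft_force: [1.0, -0.7, -0.0]
grip_width: 0.0854
pos [0.5004 0.0497 0.2495] yaw 167.06 y [ 4.e-04 -4.e-04 -1.e+00] F [ 1.  -0.7 -0. ] T [0.02 0.01 0.  ] w 0.0854 t 7.5 j [ 0.1   0.24  0.05  1.38 -0.    0.33]
[(0.77, [262.9, 161.7, 378.0, 276.9])]
[(0.57, [301.2, 197.2, 416.2, 298.0])]
```

View pics/w3.png

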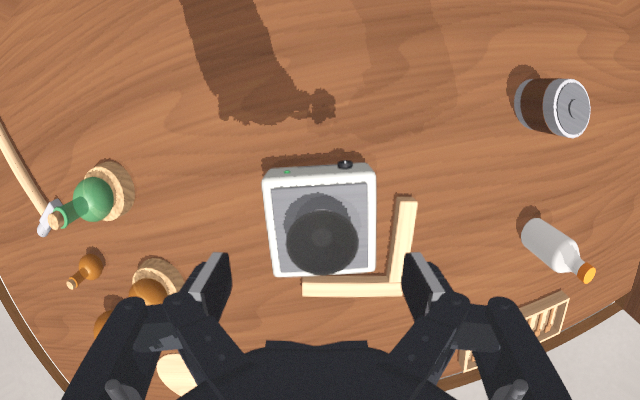

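```bash
cat > fit.py <<'E'
from h import *
from scipy.optimize import minimize
S=4
def boxpts(x0,x1,y0,y1,z0,z1,n=8):
    g=np.linspace(0,1,n);P=[]
    for z in (z0,z1):
        for t in g:
            P+=[[x0+t*(x1-x0),y0,z],[x0+t*(x1-x0),y1,z],[x0,y0+t*(y1-y0),z],[x1,y0+t*(y1-y0),z]]
    return np.array(P)
CORN=[boxpts(0,.025,-.125,.025,0,.022),boxpts(-.125,0,0,.025,0,.022)]
MIX=[boxpts(-.065,.065,-.065,.065,.006,.068)]
def render(c,parts,p,shape,off):
    m=np.zeros(shape,np.uint8);ca,sa=np.cos(p[2]),np.sin(p[2])
    for P in parts:
        W=np.c_[p[0]+ca*P[:,0]-sa*P[:,1],p[1]+sa*P[:,0]+ca*P[:,1],P[:,2]]
        uv=(proj(c,W,True)-off+.5)*S-.5
        h=cv2.convexHull(np.round(uv*16).astype(np.int32));cv2.fillConvexPoly(m,h,1,cv2.LINE_8,4)
    return cv2.resize(m.astype(np.float32),(shape[1]//S,shape[0]//S),interpolation=cv2.INTER_AREA)
def fit(views,parts,p0):
    # views: (c,softmask[0..1] , roi(x0,y0,x1,y1), weight)
    def f(q):
        p=[q[0]/1000,q[1]/1000,q[2]/100];e=0
        for c,m,(a,b,x,y),w in views:
            r=render(c,parts,p,((y-b)*S,(x-a)*S),np.array([a,b]));e+=(w[b:y,a:x]*np.abs(r-m[b:y,a:x])).sum()
        return e
    q=np.array([p0[0]*1000,p0[1]*1000,p0[2]*100])
    for s in (8,2,.7):
        r=minimize(f,q,method='Nelder-Mead',options=dict(initial_simplex=[q]+[q+s*np.eye(3)[i] for i in range(3)],xatol=.02,fatol=.1));q=r.x
    return q[0]/1000,q[1]/1000,np.degrees(q[2]/100),r.fun
E
cat > f1.py <<'E'
from fit import *
V={k:np.load(k+'.npy',allow_pickle=True).item() for k in('w2','w3')}
def pale(c):
    h=cv2.cvtColor(c['color'],cv2.COLOR_BGR2HSV).astype(int);return ((h[...,2]>165)&(h[...,1]>40)&(h[...,1]<150)&(h[...,0]>10)&(h[...,0]<30)).astype(np.float32)
def grey(c):
    h=cv2.cvtColor(c['color'],cv2.COLOR_BGR2HSV).astype(int);m=(h[...,1]<60).astype(np.uint8);return m.astype(np.float32)
R1={'w2':(175,35,325,165),'w3':(290,185,402,305)}
R2={'w2':(205,90,335,212),'w3':(255,155,385,285)}
one=np.ones((400,640),np.float32)
for k in V:
    cv2.imwrite(f'pics/m_{k}.png',np.hstack([pale(V[k]),grey(V[k])])[:,::1]*255)
for ks in (['w2'],['w3'],['w2','w3']):
    print(ks,'corner',np.round(fit([(V[k],pale(V[k]),R1[k],one) for k in ks],CORN,(.69,.112,-.22)),4))
    print(ks,'mixer',np.round(fit([(V[k],grey(V[k]),R2[k],one) for k in ks],MIX,(.57,.038,-.15)),4))
E
python3 f1.py; python3 -c "
import cv2,numpy as np
a=cv2.imread('pics/m_w2.png')[30:220,170:340];b=cv2.imread('pics/m_w2.png')[30:220,810:980];c=cv2.imread('pics/m_w3.png')[120:310,250:420];d=cv2.imread('pics/m_w3.png')[120:310,890:1060]
cv2.imwrite('pics/mm.png',np.hstack([a,b,c,d]))"
```

```text
['w2'] corner [ 6.960000e-01  1.210000e-01 -1.582810e+01  4.534375e+03]
['w2'] mixer [ 5.6660e-01  3.9900e-02 -9.3063e+00  8.6650e+02]
['w3'] corner [ 6.943000e-01  9.510000e-02 -1.214250e+01  2.059375e+03]
['w3'] mixer [ 5.6570000e-01  4.0600000e-02 -7.5917000e+00  1.1331875e+03]
['w2', 'w3'] corner [ 7.02100e-01  1.13800e-01 -1.90375e+01  7.44100e+03]
['w2', 'w3'] mixer [ 5.666000e-01  4.000000e-02 -9.255900e+00  2.014125e+03][ WARN:0@0.459] global loadsave.cpp:1063 imwrite_ Unsupported depth image for selected encoder is fallbacked to CV_8U.
```

View pics/mm.png

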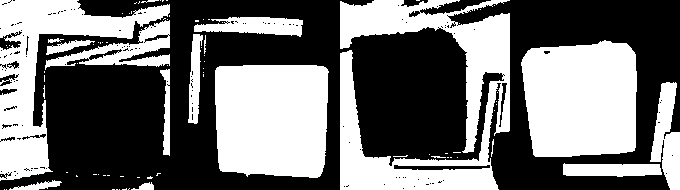

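```bash
cat > f1.py <<'E'
from fit import *
import sys
def tops(c):
    h=c['color'].astype(int);return ((h[...,0]>115)&(h[...,2]>170)&(h[...,2]-h[...,0]>25)).astype(np.float32)
def grey(c,seed):
    h=cv2.cvtColor(c['color'],cv2.COLOR_BGR2HSV);m=(h[...,1]<(45)).astype(np.uint8);m=cv2.morphologyEx(m,cv2.MORPH_OPEN,np.ones((5,5)));n,l=cv2.connectedComponents(m);m=(l==l[seed[1],seed[0]]).astype(np.uint8)
    m=cv2.morphologyEx(m,cv2.MORPH_CLOSE,np.ones((7,7)));return m.astype(np.float32)
TOP=[boxpts(0,.025,-.125,.025,.0219,.022),boxpts(-.125,0,0,.025,.0219,.022)]
def over(c,res,fn,crop,sc=4):
    im=c['color'].copy();a,b,x,y=crop;im=cv2.resize(im[b:y,a:x],None,fx=sc,fy=sc,interpolation=cv2.INTER_CUBIC)
    for parts,p in res:
        for P in parts:
            for i in range(0,2):
                pass
            ca,sa=np.cos(np.radians(p[2])),np.sin(np.radians(p[2]))
            W=np.c_[p[0]+ca*P[:,0]-sa*P[:,1],p[1]+sa*P[:,0]+ca*P[:,1],P[:,2]]
            uv=(proj(c,W,True)-[a,b]+.5)*sc-.5
            for u in uv: cv2.circle(im,(int(round(u[0])),int(round(u[1]))),2,(255,0,255),-1)
    cv2.imwrite(fn,im)
E
cat > f2.py <<'E'
from f1 import *
V={k:np.load(k+'.npy',allow_pickle=True).item() for k in('w2','w3')}
print(V['w2']['color'][52,[190,220,260,290]],V['w2']['color'][100,[197,208,250]],V['w3']['color'][289,[330,360,390]])
R1={'w2':(175,35,325,165),'w3':(290,185,402,305)}
R2={'w2':(205,90,335,212),'w3':(255,155,385,285)}
one=np.ones((400,640),np.float32)
seed={'w2':(310,160),'w3':(270,190)}
M1={k:tops(V[k]) for k in V};M2={k:grey(V[k],seed[k]) for k in V}
W={}
for k in V:
    w=1-cv2.dilate(M2[k],np.ones((5,5)));W[k]=w
M1={k:M1[k]*W[k] for k in V}
cv2.imwrite('pics/mm2.png',np.hstack([255*m.astype(np.uint8) for m in (M1['w2'][30:220,170:340],M2['w2'][30:220,170:340],M1['w3'][120:310,250:420],M2['w3'][120:310,250:420])]))
for ks in (['w2'],['w3'],['w2','w3']):
    c=fit([(V[k],M1[k],R1[k],W[k]) for k in ks],TOP,(.69,.112,-.22));print(ks,'corner',np.round(c,4))
    m=fit([(V[k],M2[k],R2[k],one) for k in ks],MIX,(.567,.04,-.15));print(ks,'mixer',np.round(m,4))
over(V['w2'],[(CORN,c),(MIX,m)],'pics/o2.png',(170,30,340,180));over(V['w3'],[(CORN,c),(MIX,m)],'pics/o3.png',(250,150,430,300))
E
python3 f2.py
```

```text
[[ 78 113 164]
 [195 237 255]
 [198 240 255]
 [204 246 255]] [[205 247 255]
 [ 80 106 135]
 [255 255 255]] [[212 255 255]
 [213 255 255]
 [209 250 255]]
['w2'] corner [ 6.895000e-01  1.120000e-01 -1.454070e+01  2.060625e+02]
['w2'] mixer [ 5.66900e-01  3.97000e-02 -1.02032e+01  9.44750e+02]
['w3'] corner [  0.6885   0.113  -14.6097  88.375 ]
['w3'] mixer [ 5.6610000e-01  3.9800000e-02 -7.2425000e+00  1.1186875e+03]
['w2', 'w3'] corner [ 6.89300e-01  1.12400e-01 -1.45833e+01  3.54625e+02]
['w2', 'w3'] mixer [ 5.6660000e-01  4.0600000e-02 -9.2142000e+00  2.0869375e+03]
```

View pics/mm2.png

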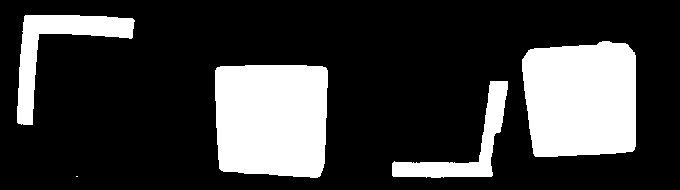

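View pics/o2.png

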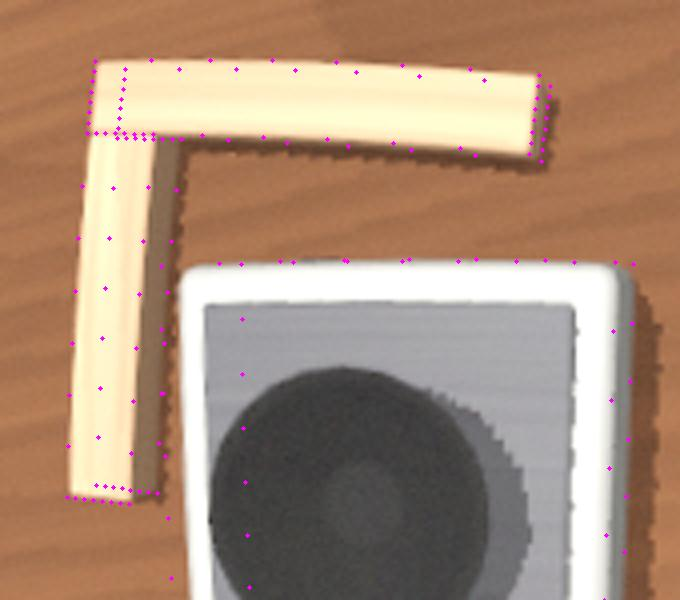

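View pics/o3.png

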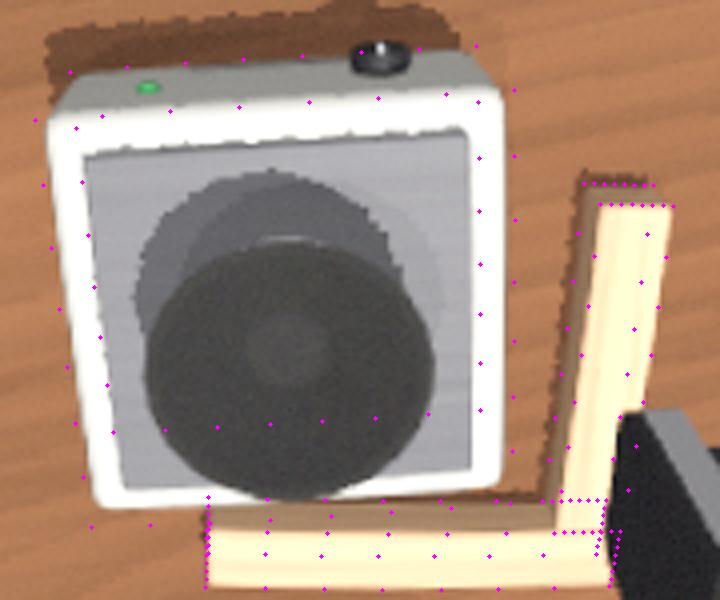

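```bash
cat > f3.py <<'E'
from f2 import *
def rp(h,r,z):
    a=np.linspace(0,np.pi/2,6);q=np.c_[np.cos(a),np.sin(a)]*r+(h-r);P=[]
    for s,t in((1,1),(-1,1),(-1,-1),(1,-1)):P+=[[s*x,t*y,z] for x,y in q]
    return np.array(P)
best=None
for i in (0,.002,.004,.006,.008):
  for zt in (.055,.059,.063):
    for r in(.004,.008):
      P=[np.vstack([rp(.065,r,.006),rp(.065,r,zt),rp(.065-i,r,.0655)])]
      m=fit([(V[k],M2[k],R2[k],one) for k in V],P,(.566,.04,-.15))
      if best is None or m[3]<best[0]: best=(m[3],i,zt,r,m,P);print(i,zt,r,np.round(m,4))
m=best[4];P=best[5]
for k in V: print(k,np.round(fit([(V[k],M2[k],R2[k],one)],P,(.566,.04,-.15)),4))
over(V['w2'],[(P,m)],'pics/o2.png',(190,80,340,220));over(V['w3'],[(P,m)],'pics/o3.png',(250,150,430,300))
E
python3 f3.py
```

```text
[[ 78 113 164]
 [195 237 255]
 [198 240 255]
 [204 246 255]] [[205 247 255]
 [ 80 106 135]
 [255 255 255]] [[212 255 255]
 [213 255 255]
 [209 250 255]]
['w2'] corner [ 6.895000e-01  1.120000e-01 -1.454070e+01  2.060625e+02]
['w2'] mixer [ 5.66900e-01  3.97000e-02 -1.02032e+01  9.44750e+02]
['w3'] corner [  0.6885   0.113  -14.6097  88.375 ]
['w3'] mixer [ 5.6610000e-01  3.9800000e-02 -7.2425000e+00  1.1186875e+03]
['w2', 'w3'] corner [ 6.89300e-01  1.12400e-01 -1.45833e+01  3.54625e+02]
['w2', 'w3'] mixer [ 5.6660000e-01  4.0600000e-02 -9.2142000e+00  2.0869375e+03]
0 0.055 0.004 [ 5.6740e-01  3.9700e-02 -9.2851e+00  1.4165e+03]
0 0.055 0.008 [ 5.672000e-01  3.960000e-02 -9.024600e+00  1.375625e+03]
0 0.059 0.008 [ 5.6710000e-01  3.9900000e-02 -9.0142000e+00  1.3750625e+03]
0.002 0.055 0.004 [ 5.673000e-01  4.010000e-02 -9.040300e+00  6.696875e+02]
0.002 0.055 0.008 [ 5.671000e-01  4.010000e-02 -8.998700e+00  6.276875e+02]
0.004 0.055 0.004 [ 5.6670e-01  4.0300e-02 -8.9869e+00  4.3825e+02]
0.004 0.055 0.008 [ 5.6660e-01  4.0300e-02 -9.0013e+00  3.9300e+02]
w2 [ 5.664000e-01  4.060000e-02 -9.342700e+00  1.754375e+02]
w3 [ 5.669000e-01  4.000000e-02 -9.074500e+00  1.845625e+02]
```

View pics/o2.png

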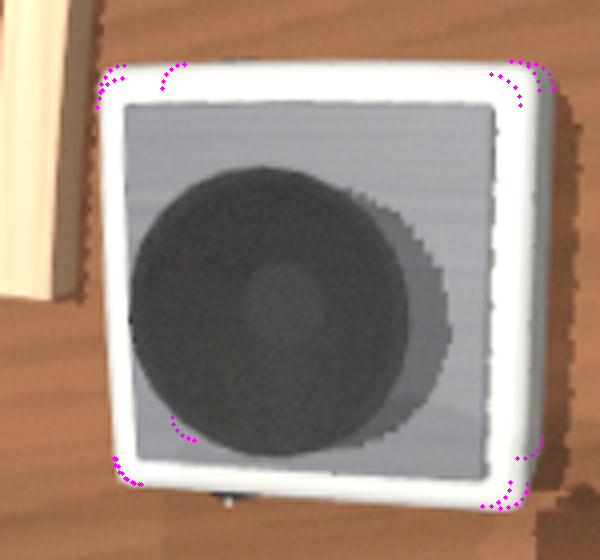

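View pics/o3.png

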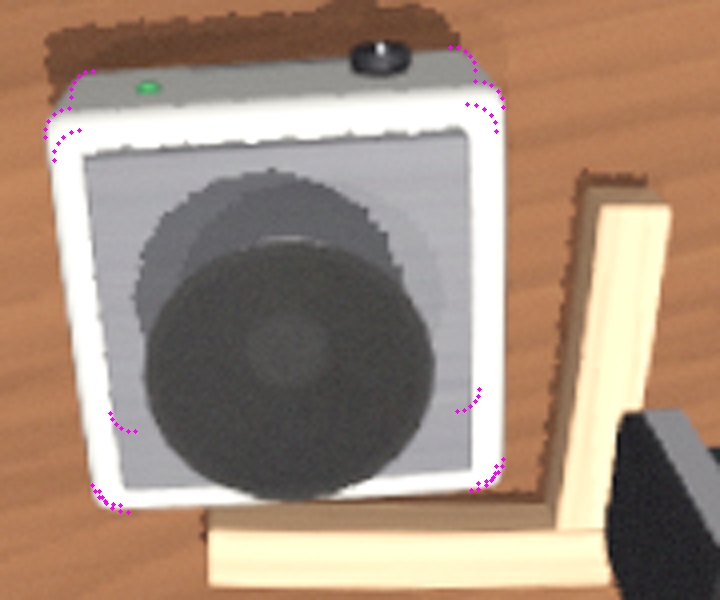

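```bash
cat > st.py <<'E'
from h import *
import sys
C=np.array([.6892,.1125]);CY=np.radians(-14.6);U=np.array([np.cos(CY),np.sin(CY)]);Vv=np.array([-U[1],U[0]])
o=bot.get_obs();r=R.from_quat(o['tool_rot']);M=r.as_matrix()
yaw=np.arctan2(M[1,2],M[0,2]);d=o['eef_pos'][:2]-C;f=o['ft_force'][:2]
print('pos',np.round(o['eef_pos'],4),'corner-frame',np.round([d@U,d@Vv],4),'yaw',round(np.degrees(yaw),2),'y',np.round(M[:,1],4),'F corner',np.round([f@U,f@Vv,o['ft_force'][2]],1),'T',np.round(o['ft_torque'],2),'w',round(o['grip_width'],4),'t',o['clock'],'j6',np.round(o['joint_pos'],2)[[0,5]])
# args: frame(w|c) x y z yawdeg(world) tiltdeg(about tool x)
if len(sys.argv)>5:
    t=np.array(list(map(float,sys.argv[2:5])))
    if sys.argv[1]=='c': t[:2]=C+t[0]*U+t[1]*Vv
    ya=np.radians(float(sys.argv[5]));tl=float(sys.argv[6]) if len(sys.argv)>6 else 0
    T=np.array([[np.sin(ya),0,np.cos(ya)],[-np.cos(ya),0,np.sin(ya)],[0,-1,0]])@R.from_euler('x',tl,degrees=True).as_matrix()
    print('target',np.round(t,4),'rot',np.round(np.degrees(R.from_matrix(M.T@T).as_rotvec()),2),'shift final axes',np.round(1e3*T.T@(t-o['eef_pos']),1),'now axes',np.round(1e3*M.T@(t-o['eef_pos']),1))
    for n,a in (('+x',[*U,0]),('+y',[*Vv,0]),('up',[0,0,1])): print(n,'in final tool axes',np.round(T.T@np.array(a),3))
E
python3 st.py c -0.195 -0.103 0.1 165.4 -15
```

```text
pos [0.5007 0.049  0.2496] corner-frame [-0.1664 -0.109 ] yaw 166.98 y [ 5.e-04 -3.e-04 -1.e+00] F corner [ 0.3  0.7 -0.3] T [-0.01 -0.01  0.01] w 0.0855 t 7.65 j6 [0.1  0.33]
target [0.4745 0.062  0.1   ] rot [-14.97   1.57   0.19] shift final axes [  6.  137.1  66.3] now axes [  6.8 149.5  28.5]
+x in final tool axes [-0.     0.259 -0.966]
+y in final tool axes [ 1.  0. -0.]
up in final tool axes [ 0.    -0.966 -0.259]
```

```bash
python3 -m inch '-7.5 0.8 0.1 0 0 0 0;-7.5 0.8 0.1 0 0 0 0;0 0 0 2 25 12 0;0 0 0 2 43 21 0;0 0 0 2 43 21 0;0 0 0 0 26 12 0;0 0 0 0 25 7 0;0 0 0 0 30 8 0;0 0 0 0 20 5 0;0 0 0 0 7 2 0;0 0 0 0 0 0 0'; python3 st.py c -0.195 -0.103 0.015 165.4 -15 | head -2
```

```text
clock: 9.02
eef_pos: [0.4745, 0.0622, 0.0151]
tool_rot: [0.628, 0.485, -0.372, -0.482]
ft_force: [0.3, -0.3, -0.3]
grip_width: 0.0855
pos [0.4745 0.0622 0.0151] corner-frame [-0.1951 -0.1028] yaw 165.4 y [ 0.2502 -0.0653 -0.966 ] F corner [ 0.4 -0.2 -0.3] T [0.05 0.28 0.04] w 0.0855 t 9.025 j6 [0.2  0.44]
target [0.4745 0.062  0.015 ] rot [-0.02  0.   -0.01] shift final axes [-0.2  0.1 -0.1] now axes [-0.2  0.1 -0.1]
```

```bash
python3 -m inch '0 0 0 0 1.3 -4.8 0;0 0 0 0 1.3 -4.8 0;0 0 0 0 1.3 -4.8 0;0 0 0 0 1.3 -4.8 0;0 0 0 0 1.3 -4.8 0'; python3 -m inch '0 0 0 0 1.3 -4.8 0;0 0 0 0 1.3 -4.8 0;0 0 0 0 1.3 -4.8 0;0 0 0 0 1.3 -4.8 0;0 0 0 0 1.3 -4.8 0;0 0 0 0 0 0 0'; python3 st.py
python3 - <<'E'
from h import *
c=bot.camera('wrist');cv2.imwrite('pics/w4.png',c['color'])
E
```

```text
clock: 9.65
eef_pos: [0.4954, 0.0577, 0.0141]
tool_rot: [0.625, 0.486, -0.374, -0.483]
ft_force: [-8.6, 4.8, 7.4]
grip_width: 0.0853
clock: 10.4
eef_pos: [0.5199, 0.0509, 0.014]
tool_rot: [0.626, 0.485, -0.374, -0.483]
ft_force: [-5.8, 2.4, 3.5]
grip_width: 0.0852
pos [0.5199 0.0509 0.014 ] corner-frame [-0.1484 -0.1023] yaw 165.54 y [ 0.2456 -0.063  -0.9673] F corner [-6.2  0.8  3.5] T [0.61 1.22 0.06] w 0.0852 t 10.4 j6 [0.16 0.4 ]
```

View pics/w4.png

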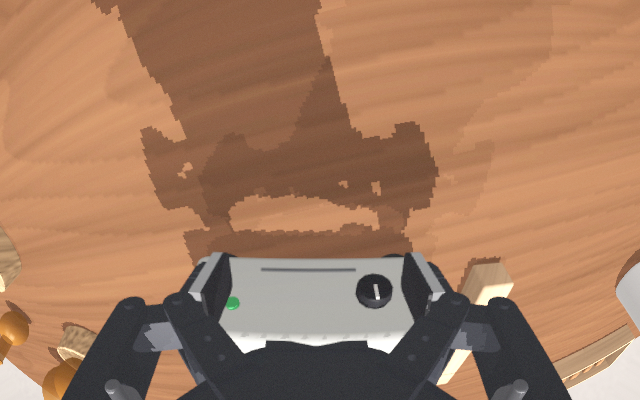

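```bash
python3 -m inch '0 0 0 0 0.8 -2.9 0;0 0 0 0 0.8 -2.9 0;0 0 0 0 0.8 -2.9 0;0 0 0 0 0 0 0'; python3 st.py; python3 -m inch '0 0 0 0 0.5 -1.9 0;0 0 0 0 0 0 0'; python3 st.py;  python3 -m inch '0 0 0 0 0.5 -1.9 0;0 0 0 0 0 0 0'; python3 st.py
```

```text
clock: 10.95
eef_pos: [0.5279, 0.0485, 0.0138]
tool_rot: [0.626, 0.485, -0.374, -0.483]
ft_force: [-8.7, 2.3, 5.9]
grip_width: 0.0854
pos [0.5279 0.0485 0.0138] corner-frame [-0.1399 -0.1026] yaw 165.53 y [ 0.2446 -0.0635 -0.9675] F corner [-9.   0.   5.9] T [0.44 1.45 0.07] w 0.0854 t 10.95 j6 [0.15 0.39]
clock: 11.2
eef_pos: [0.5294, 0.048, 0.0136]
tool_rot: [0.626, 0.484, -0.375, -0.483]
ft_force: [-9.8, 2.9, 5.8]
grip_width: 0.0857
pos [0.5294 0.048  0.0136] corner-frame [-0.1384 -0.1027] yaw 165.54 y [ 0.2439 -0.0635 -0.9677] F corner [-10.2   0.4   5.8] T [0.43 1.51 0.03] w 0.0857 t 11.2 j6 [0.15 0.39]
clock: 11.45
eef_pos: [0.5313, 0.0474, 0.0137]
tool_rot: [0.626, 0.484, -0.375, -0.483]
ft_force: [-9.0, 2.5, 5.4]
grip_width: 0.0856
pos [0.5313 0.0474 0.0137] corner-frame [-0.1364 -0.1028] yaw 165.54 y [ 0.244  -0.0637 -0.9677] F corner [-9.3  0.1  5.4] T [0.45 1.57 0.  ] w 0.0856 t 11.45 j6 [0.14 0.39]
```

Still sliding; keep going in 2 mm steps.

```bash
for i in 1; do python3 -m inch '0 0 0 0 0.5 -1.9 0;0 0 0 0 0 0 0'; python3 st.py; done; python3 -m inch '0 0 0 0 0.5 -1.9 0;0 0 0 0 0 0 0'; python3 st.py
```

```text
clock: 11.7
eef_pos: [0.5316, 0.0473, 0.0133]
tool_rot: [0.625, 0.484, -0.376, -0.484]
ft_force: [-12.0, 3.8, 9.1]
grip_width: 0.0855
pos [0.5316 0.0473 0.0133] corner-frame [-0.136  -0.1029] yaw 165.57 y [ 0.2412 -0.0628 -0.9684] F corner [-12.6   0.6   9.1] T [0.65 2.17 0.05] w 0.0855 t 11.7 j6 [0.14 0.38]
clock: 11.95
eef_pos: [0.5316, 0.0471, 0.0127]
tool_rot: [0.624, 0.483, -0.377, -0.485]
ft_force: [-17.6, 7.0, 12.6]
grip_width: 0.0856
pos [0.5316 0.0471 0.0127] corner-frame [-0.136 -0.103] yaw 165.6 y [ 0.238  -0.062  -0.9693] F corner [-18.8   2.4  12.6] T [ 0.84  2.91 -0.08] w 0.0856 t 11.95 j6 [0.14 0.38]
```

```bash
python3 -m inch '0 0 0 0 -4 14.5 0;0 0 0 0 -4 14.5 0;0 0 0 0 -25 -6 0;0 0 0 0 -50 -13 0;0 0 0 0 -50 -13 0;0 -9.66 -2.59 0 0 0 0;0 -9.66 -2.59 0 0 0 0;0 -9.66 -2.59 0 0 0 0;0 -9.66 -2.59 0 0 0 0;0 -9.66 -2.59 0 0 0 0;0 -9.66 -2.59 0 0 0 0;0 -9.66 -2.59 0 0 0 0';python3 -m inch '0 -9.66 -2.59 0 0 0 0;0 -9.66 -2.59 0 0 0 0;0 0 0 0 0 0 0'; python3 st.py c -0.065 -0.198 0.13 255.4 -15
```

```text
clock: 13.45
eef_pos: [0.508, 0.0537, 0.1443]
tool_rot: [0.234, 0.758, -0.582, -0.179]
ft_force: [-0.1, -0.6, -0.5]
grip_width: 0.0853
clock: 13.82
eef_pos: [0.5088, 0.0536, 0.1441]
tool_rot: [0.101, 0.787, -0.604, -0.078]
ft_force: [-0.2, 0.3, -0.7]
grip_width: 0.0855
pos [0.5088 0.0536 0.1441] corner-frame [-0.1597 -0.1025] yaw -104.68 y [ 0.0657  0.2503 -0.9659] F corner [-0.3  0.2 -0.7] T [-0.24  0.1  -0.06] w 0.0855 t 13.825 j6 [-0.05 -1.35]
target [ 0.5764 -0.0627  0.13  ] rot [-0.   -0.08 -0.02] shift final axes [-94.7 -11.2  95.9] now axes [-94.8 -11.1  95.8]
+x in final tool axes [-1.  0. -0.]
+y in final tool axes [ 0.     0.259 -0.966]
up in final tool axes [ 0.    -0.966 -0.259]
```

```bash
python3 -m inch '0 0 0 -15 -2 20 0;0 0 0 -30 -4 30 0;0 0 0 -30 -4 30 0;0 0 0 -20 -1 16 0;0 0 0 0 0 0 0;0 0 0 0 20 5 0;0 0 0 0 35 9.5 0;0 0 0 0 35 9.5 0;0 0 0 0 17 4.5 0;0 0 0 0 4 1 0;0 0 0 0 0 0 0'; python3 st.py c -0.065 -0.198 0.015 255.4 -15
python3 - <<'E'
from h import *
c=bot.camera('wrist');cv2.imwrite('pics/w5.png',c['color'])
E
```

```text
clock: 15.2
eef_pos: [0.5763, -0.0616, 0.0158]
tool_rot: [0.1, 0.787, -0.604, -0.077]
ft_force: [0.6, -0.0, -0.2]
grip_width: 0.0855
pos [ 0.5763 -0.0616  0.0158] corner-frame [-0.0654 -0.1969] yaw -104.52 y [ 0.0654  0.2508 -0.9658] F corner [ 0.6  0.1 -0.2] T [-0.29  0.05  0.03] w 0.0855 t 15.2 j6 [-0.24 -1.56]
target [ 0.5764 -0.0627  0.015 ] rot [ 0.02  0.07 -0.01] shift final axes [-0.4  0.5  1.3] now axes [-0.4  0.5  1.3]
+x in final tool axes [-1.  0. -0.]
+y in final tool axes [ 0.     0.259 -0.966]
up in final tool axes [ 0.    -0.966 -0.259]
```

View pics/w5.png

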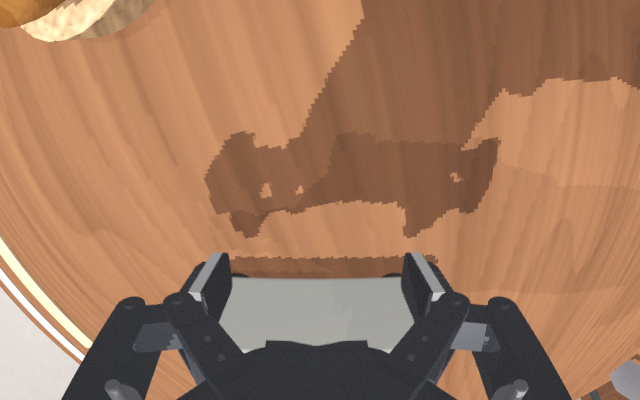

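```bash
python3 -m inch '0 0 0 0 1.3 -4.8 0;0 0 0 0 1.3 -4.8 0;0 0 0 0 1.3 -4.8 0;0 0 0 0 1.3 -4.8 0;0 0 0 0 1.3 -4.8 0;0 0 0 0 1.3 -4.8 0'; python3 st.py; python3 -m inch '0 0 0 0 1.3 -4.8 0;0 0 0 0 1.3 -4.8 0;0 0 0 0 1.3 -4.8 0;0 0 0 0 1.3 -4.8 0;0 0 0 0 1.3 -4.8 0;0 0 0 0 0 0 0'; python3 st.py
```

```text
clock: 16.0
eef_pos: [0.5831, -0.0362, 0.0152]
tool_rot: [0.101, 0.785, -0.606, -0.078]
ft_force: [-4.9, -8.9, 4.3]
grip_width: 0.0856
pos [ 0.5831 -0.0362  0.0152] corner-frame [-0.0652 -0.1707] yaw -104.67 y [ 0.064   0.2448 -0.9675] F corner [-2.5 -9.8  4.3] T [-1.79  0.9   0.22] w 0.0856 t 16.0 j6 [-0.19 -1.51]
clock: 16.75
eef_pos: [0.5895, -0.0115, 0.0152]
tool_rot: [0.101, 0.786, -0.606, -0.078]
ft_force: [-4.8, -7.2, 4.6]
grip_width: 0.0851
pos [ 0.5895 -0.0115  0.0152] corner-frame [-0.0652 -0.1451] yaw -104.64 y [ 0.0644  0.2463 -0.9671] F corner [-2.9 -8.2  4.6] T [-1.36  0.62  0.11] w 0.0851 t 16.75 j6 [-0.15 -1.46]
```

```bash
python3 -m inch '0 0 0 0 0.8 -2.9 0;0 0 0 0 0.8 -2.9 0;0 0 0 0 0 0 0'; python3 st.py; python3 -m inch '0 0 0 0 0.5 -1.9 0;0 0 0 0 0 0 0'; python3 st.py;  python3 -m inch '0 0 0 0 0.5 -1.9 0;0 0 0 0 0 0 0'; python3 st.py
```

```text
clock: 17.12
eef_pos: [0.5909, -0.0061, 0.0152]
tool_rot: [0.101, 0.785, -0.606, -0.078]
ft_force: [-4.6, -8.8, 6.0]
grip_width: 0.0855
pos [ 0.5909 -0.0061  0.0152] corner-frame [-0.0652 -0.1396] yaw -104.66 y [ 0.0643  0.2455 -0.9673] F corner [-2.3 -9.7  6. ] T [-1.54  0.71  0.14] w 0.0855 t 17.125 j6 [-0.14 -1.45]
clock: 17.38
eef_pos: [0.5913, -0.0045, 0.0152]
tool_rot: [0.101, 0.785, -0.606, -0.078]
ft_force: [-4.1, -9.0, 4.7]
grip_width: 0.0855
pos [ 0.5913 -0.0045  0.0152] corner-frame [-0.0652 -0.1379] yaw -104.68 y [ 0.0642  0.2453 -0.9673] F corner [-1.7 -9.8  4.7] T [-1.67  0.83  0.22] w 0.0855 t 17.375 j6 [-0.14 -1.45]
clock: 17.62
eef_pos: [0.5918, -0.0026, 0.0152]
tool_rot: [0.101, 0.785, -0.606, -0.078]
ft_force: [-4.6, -9.4, 4.8]
grip_width: 0.0852
pos [ 0.5918 -0.0026  0.0152] corner-frame [-0.0652 -0.1359] yaw -104.68 y [ 0.0642  0.2453 -0.9673] F corner [ -2.1 -10.2   4.8] T [-1.68  0.79  0.22] w 0.0852 t 17.625 j6 [-0.13 -1.44]
```

```bash
python3 -m inch '0 0 0 0 0.5 -1.9 0;0 0 0 0 0 0 0'; python3 st.py;  python3 -m inch '0 0 0 0 0.5 -1.9 0;0 0 0 0 0 0 0'; python3 st.py
```

```text
clock: 17.88
eef_pos: [0.592, -0.0017, 0.0152]
tool_rot: [0.101, 0.785, -0.607, -0.078]
ft_force: [-5.1, -11.3, 6.2]
grip_width: 0.0853
pos [ 0.592  -0.0017  0.0152] corner-frame [-0.0653 -0.135 ] yaw -104.71 y [ 0.0638  0.2433 -0.9678] F corner [ -2.1 -12.2   6.2] T [-2.12  1.06  0.3 ] w 0.0853 t 17.875 j6 [-0.13 -1.44]
clock: 18.12
eef_pos: [0.592, -0.0016, 0.0151]
tool_rot: [0.102, 0.783, -0.608, -0.079]
ft_force: [-7.9, -17.6, 8.5]
grip_width: 0.0854
pos [ 0.592  -0.0016  0.0151] corner-frame [-0.0653 -0.1349] yaw -104.79 y [ 0.0632  0.2399 -0.9687] F corner [ -3.3 -19.    8.5] T [-3.03  1.45  0.49] w 0.0854 t 18.125 j6 [-0.13 -1.44]
```

```bash
python3 -m inch '0 0 0 0 -4 14.5 0;0 0 0 0 -8 29 0;0 0 0 0 -40 -10.5 0;0 0 0 0 -58 -15.5 0;0 0 0 0 -58 -15.5 0;0 0 0 0 -55 -14 0;7.5 0 0 0 -20 0 0;7.5 0 0 0 0 0 0;0 0 0 0 0 0 0'; python3 st.py
python3 - <<'E'
from h import *
c=bot.camera('wrist');cv2.imwrite('pics/w6.png',c['color']);np.save('w6.npy',c,allow_pickle=True)
c=bot.camera('top');cv2.imwrite('pics/t6.png',c['color']);np.save('t6.npy',c,allow_pickle=True)
E
```

```text
clock: 19.25
eef_pos: [0.5812, -0.0433, 0.253]
tool_rot: [0.088, 0.702, -0.701, -0.088]
ft_force: [-0.4, 0.0, 0.0]
grip_width: 0.0855
pos [ 0.5812 -0.0433  0.253 ] corner-frame [-0.0652 -0.178 ] yaw -104.32 y [ 0.001   0.0017 -1.    ] F corner [-0.4 -0.1  0. ] T [-0.02  0.02  0.01] w 0.0855 t 19.25 j6 [-0.08 -1.4 ]
```

View pics/w6.png

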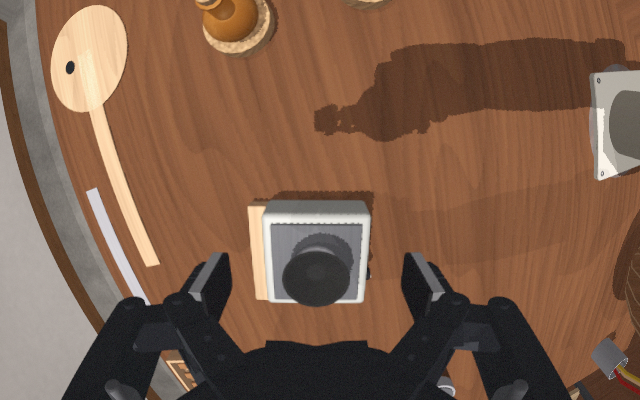

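```bash
cat > f4.py <<'E'
from f1 import *
def rp(h,r,z):
    a=np.linspace(0,np.pi/2,6);q=np.c_[np.cos(a),np.sin(a)]*r+(h-r);P=[]
    for s,t in((1,1),(-1,1),(-1,-1),(1,-1)):P+=[[s*x,t*y,z] for x,y in q]
    return np.array(P)
P=[np.vstack([rp(.065,.008,.006),rp(.065,.008,.055),rp(.061,.008,.0655)])]
one=np.ones((400,640),np.float32)
CY=np.radians(-14.6);U=np.array([np.cos(CY),np.sin(CY)]);Vv=np.array([-U[1],U[0]])
def go(k,seed,roi,crop):
    c=np.load(k+'.npy',allow_pickle=True).item();m2=grey(c,seed);cv2.imwrite('pics/gm.png',m2*255)
    m=fit([(c,m2,roi,one)],P,(.61,.066,-.25));d=np.array(m[:2])-[.6892,.1125]
    print('mixer',np.round(m,4),'corner frame mm',np.round(1e3*np.array([d@U,d@Vv]),1))
    over(c,[(P,m),(CORN,(.6892,.1125,-14.6))],f'pics/o_{k}.png',crop)
E
python3 -c "
from f4 import *
go('w6',(268,240),(240,190,385,310),(230,180,400,320))"
```

```text
mixer [ 6.108000e-01  6.710000e-02 -1.439810e+01  2.219375e+02] corner frame mm [-64.4 -63.6][ WARN:0@0.578] global loadsave.cpp:1063 imwrite_ Unsupported depth image for selected encoder is fallbacked to CV_8U.
```

View pics/o_w6.png

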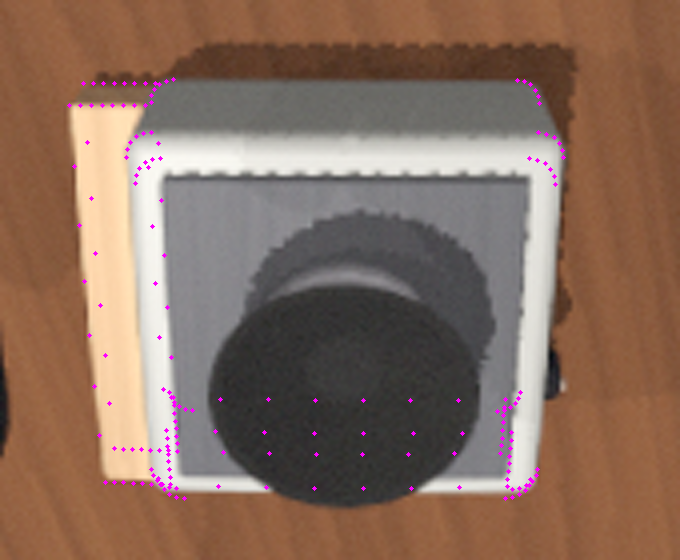

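```bash
python3 -m inch '0 0 0 -12 0 30 0;0 0 0 -20 0 55 0;0 0 0 -20 0 55 0;0 0 0 -13 0 40 0;0 10 0 0 0 0 0;0 10 0 0 0 0 0;0 10 0 0 0 0 0;0 10 0 0 0 0 0;0 10 0 0 0 0 0;0 10 0 0 0 0 0;0 10 0 0 0 0 0;0 10 0 0 0 0 0';  python3 -m inch '0 10 0 0 0 0 0;0 0 0 0 0 0 0'; python3 st.py w 0.634 -0.242 0.25 165.4 0
python3 - <<'E'
from h import *
c=bot.camera('wrist');cv2.imwrite('pics/w7.png',c['color']);np.save('w7.npy',c,allow_pickle=True)
for n,z in [('amber_flask_bulb',.052),('cork_amber',0),('amber_flask',.02)]:
    print(n,[(round(q['conf'],2),np.round(q['point']).tolist(),np.round(onz(c,q['point'],z,True)[:2],4).tolist()) for q in bot.spot_point(n,'wrist')[:3]])
E
```

```text
clock: 20.85
eef_pos: [0.5974, -0.2372, 0.2517]
tool_rot: [-0.52, -0.478, 0.478, 0.522]
ft_force: [0.4, -0.1, 0.4]
grip_width: 0.0857
clock: 21.1
eef_pos: [0.5975, -0.2371, 0.2519]
tool_rot: [-0.558, -0.433, 0.433, 0.56]
ft_force: [-0.2, -0.7, 0.0]
grip_width: 0.0853
pos [ 0.5975 -0.2371  0.2519] corner-frame [-0.0006 -0.3614] yaw 165.48 y [-0.0011  0.0018 -1.    ] F corner [-0.  -0.7  0. ] T [-0.01  0.    0.01] w 0.0853 t 21.1 j6 [-0.38 -0.12]
target [ 0.634 -0.242  0.25 ] rot [-0.08  0.07  0.08] shift final axes [  4.5   1.9 -36.6] now axes [  4.4   1.8 -36.6]
+x in final tool axes [-0.  0. -1.]
+y in final tool axes [ 1.  0. -0.]
up in final tool axes [ 0. -1.  0.]
amber_flask_bulb [(0.94, [319.0, 199.0], [0.6309, -0.2425]), (0.87, [212.0, 178.0], [0.5734, -0.3579]), (0.81, [237.0, 272.0], [0.7019, -0.3716])]
cork_amber [(0.62, [318.0, 192.0], [0.6377, -0.2444])]
amber_flask [(0.91, [321.0, 191.0], [0.6319, -0.2396]), (0.91, [245.0, 256.0], [0.6955, -0.365]), (0.65, [216.0, 169.0], [0.5695, -0.3614])]
```

View pics/w7.png

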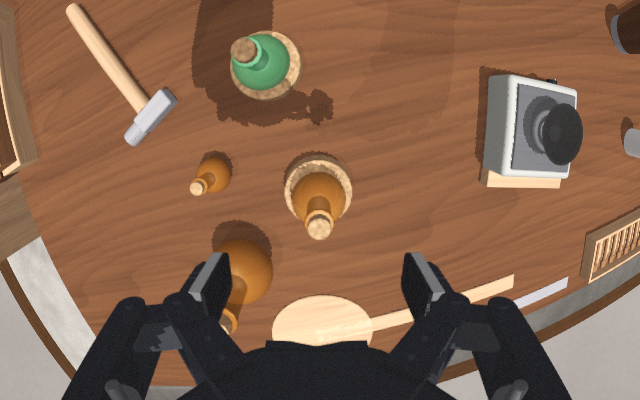

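```bash
python3 - <<'E'
from h import *
c=np.load('w7.npy',allow_pickle=True).item()
a=c['color'][140:260,260:380];cv2.imwrite('pics/w7z.png',cv2.resize(a,None,fx=5,fy=5,interpolation=cv2.INTER_CUBIC))
print(onz(c,(320,229.5),.14,True))
def ov(x,y):
    im=cv2.resize(c['color'][140:260,260:380],None,fx=5,fy=5,interpolation=cv2.INTER_CUBIC)
    t=np.linspace(0,2*np.pi,60)
    for r,z,col in((.044,.03,(255,0,255)),(.011,.14,(255,255,0)),(.0145,.127,(0,255,0)),(.032,.052,(255,0,0)),(.044,0,(255,0,255))):
        for u in (proj(c,np.c_[x+r*np.cos(t),y+r*np.sin(t),0*t+z],True)-[260,140]+.5)*5: cv2.circle(im,tuple(int(v) for v in np.round(u)),1,col,-1)
    cv2.imwrite('pics/w7o.png',im)
ov(.632,-.242)
E
```

```text
[ 0.63074079 -0.24229356  0.14      ]
```

View pics/w7o.png

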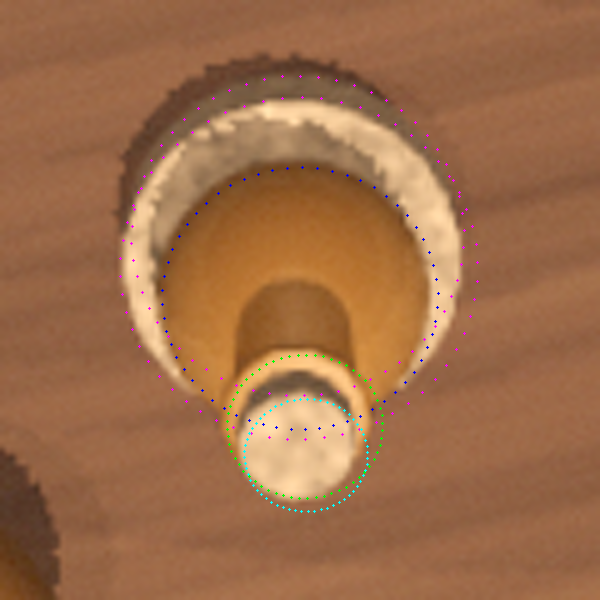

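```bash
python3 st.py w 0.6305 -0.2433 0.088 165.4 0|sed -n 2p
```

```text
target [ 0.6305 -0.2433  0.088 ] rot [-0.03  0.12  0.04] shift final axes [  1.6 164.5 -33.1] now axes [  1.4 164.5 -33.2]
```

```bash
python3 -m inch '0 0.1 0 0.5 10 -11 0;0 0 0 0.5 20 -16 0;0 0 0 0.5 35 -6 0;0 0 0 0 45 0 0;0 0 0 0 35 0 0;0 0 0 0 15 0 0;0 0 0 0 4.5 0 0;0 0 0 0 0 0 0'; python3 st.py w 0.6305 -0.2433 0.088 165.4 0|head -2
python3 - <<'E'
from h import *
c=bot.camera('wrist');cv2.imwrite('pics/w8.png',c['color'])
E
```

```text
clock: 22.3
eef_pos: [0.6317, -0.2432, 0.0894]
tool_rot: [0.56, 0.433, -0.432, -0.559]
ft_force: [0.2, -0.5, -0.5]
grip_width: 0.0851
pos [ 0.6317 -0.2432  0.0894] corner-frame [ 0.034  -0.3588] yaw 165.38 y [ 2.1e-03 -4.0e-04 -1.0e+00] F corner [ 0.3 -0.4 -0.5] T [-0.03 -0.07 -0.01] w 0.0851 t 22.3 j6 [-0.37 -0.11]
target [ 0.6305 -0.2433  0.088 ] rot [ 0.12 -0.02  0.01] shift final axes [-0.4  1.4  1.1] now axes [-0.4  1.4  1.1]
```

View pics/w8.png

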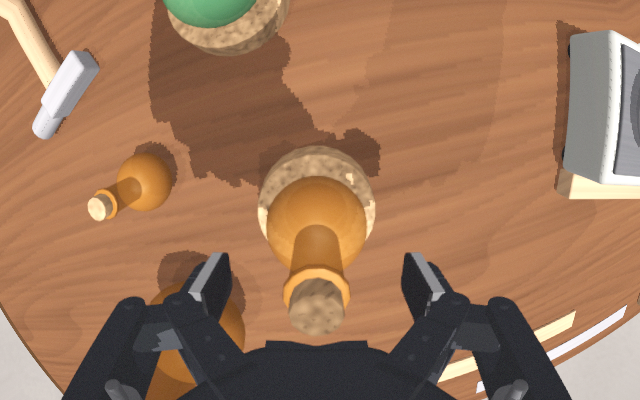

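```bash
python3 -m inch '0 0 0 0 0 1 0.3;0 0 0 0 0 0 0.5;0 0 0 0 0 0 0.6;0 0 0 0 0 0 1;0 0 0 0 0 0 1;0 0 0 0 0 0 1;0 0 0 0 0 0 1'; python3 st.py
```

```text
clock: 23.22
eef_pos: [0.63, -0.2428, 0.0888]
tool_rot: [0.56, 0.433, -0.432, -0.559]
ft_force: [0.1, -0.7, 3.5]
grip_width: 0.0258
pos [ 0.63   -0.2428  0.0888] corner-frame [ 0.0323 -0.3587] yaw 165.37 y [ 9.e-04 -0.e+00 -1.e+00] F corner [ 0.3 -0.6  3.5] T [-0.03  0.04  0.01] w 0.0258 t 23.225 j6 [-0.37 -0.11]
```

```bash
python3 -m inch '0 0 0 0 -3 0 1;0 0 0 0 -10 0 1;0 0 0 0 -20 0 1;0 0 0 0 -35 0 1;0 0 0 0 -40 0 1;0 0 0 0 -30 0 1;0 0 0 0 -15 0 1;0 0 0 0 0 0 1'; python3 st.py c -0.065 -0.065 0.24 165.4 0
python3 - <<'E'
from h import *
c=bot.camera('wrist');cv2.imwrite('pics/w9.png',c['color']);np.save('w9.npy',c,allow_pickle=True)
c=bot.camera('scene');cv2.imwrite('pics/s9.png',cv2.resize(c['color'][100:320,180:460],None,fx=2.7,fy=2.7))
E
```

```text
clock: 24.22
eef_pos: [0.6304, -0.243, 0.2432]
tool_rot: [0.561, 0.433, -0.432, -0.559]
ft_force: [-0.1, -0.7, -1.8]
grip_width: 0.026
pos [ 0.6304 -0.243   0.2432] corner-frame [ 0.0327 -0.3589] yaw 165.36 y [ 3.2e-03 -9.0e-04 -1.0e+00] F corner [ 0.1 -0.7 -1.8] T [-0.02 -0.03 -0.01] w 0.026 t 24.225 j6 [-0.37 -0.11]
target [0.6099 0.066  0.24  ] rot [ 0.19 -0.04 -0.  ] shift final axes [293.9   3.2  97.7] now axes [293.8   2.8  97.9]
+x in final tool axes [-0.  0. -1.]
+y in final tool axes [ 1.  0. -0.]
up in final tool axes [ 0. -1.  0.]
```

View pics/w9.png

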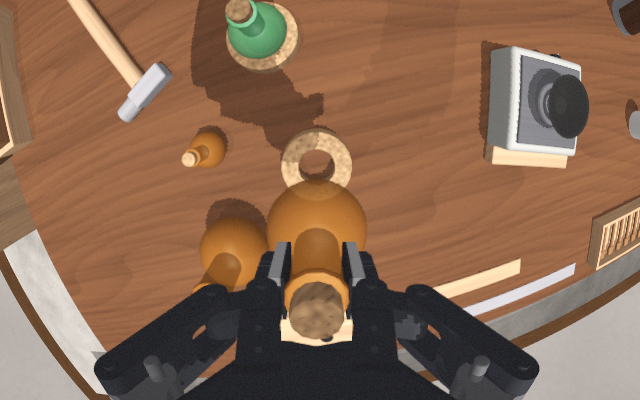

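View pics/s9.png

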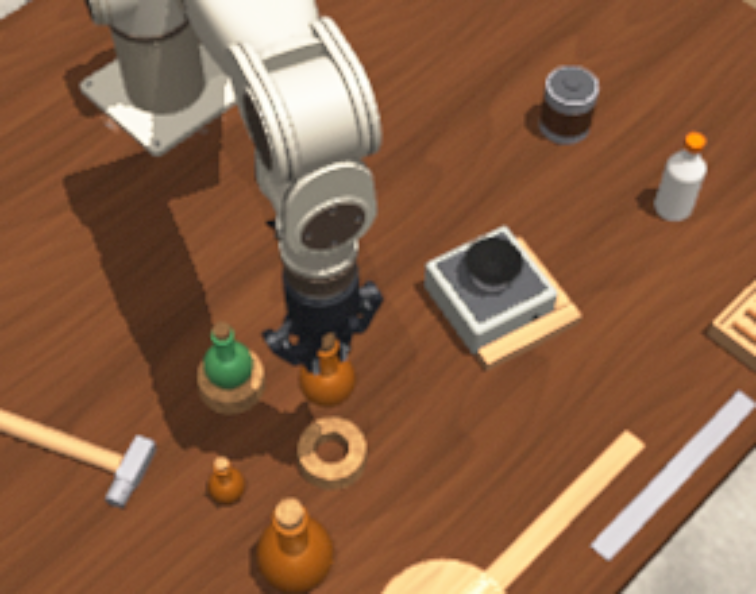

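```bash
python3 -m inch '0.1 0 0 15 0 5 1;0 0 0 30 0 10 1;0 0 0 40 0 13 1;0 0 0 45 0 15 1;0 0 0 45 0 15 1;0 0 0 45 0 15 1;0 0 0 40 1 13 1;0 0 0 22 1 8 1;0 0 0 10 0 3 1;0 0 0 2 0 0.5 1;0 0 0 0 0 0 1;0 0 0 0 0 0 1'; python3 st.py c -0.065 -0.065 0.24 165.4 0
python3 - <<'E'
from h import *
c=bot.camera('wrist');cv2.imwrite('pics/w10.png',c['color']);np.save('w10.npy',c,allow_pickle=True)
E
```

```text
clock: 25.82
eef_pos: [0.6098, 0.0653, 0.2395]
tool_rot: [-0.559, -0.431, 0.432, 0.56]
ft_force: [0.3, 0.0, -1.9]
grip_width: 0.0262
pos [0.6098 0.0653 0.2395] corner-frame [-0.0649 -0.0657] yaw 165.27 y [-1.6e-03  5.0e-04 -1.0e+00] F corner [ 0.3  0.1 -1.9] T [-0.02 -0.01  0.01] w 0.0262 t 25.825 j6 [0.11 0.36]
target [0.6099 0.066  0.24  ] rot [-0.1  -0.13  0.  ] shift final axes [ 0.7 -0.5  0.1] now axes [ 0.7 -0.5  0.1]
+x in final tool axes [-0.  0. -1.]
+y in final tool axes [ 1.  0. -0.]
up in final tool axes [ 0. -1.  0.]
```

View pics/w10.png

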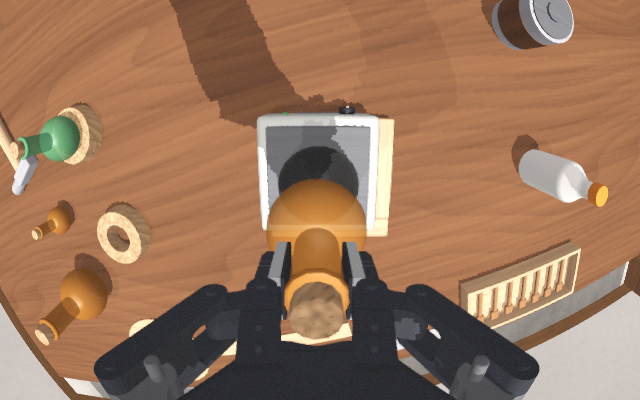

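```bash
python3 -m inch '-0.1 0 0 0.7 10 0 1;0 0 0 0 20 0 1;0 0 0 0 20 0 1;0 0 0 0 15 0 1;0 0 0 0 8 0 1;0 0 0 0 3 0 1;0 0 0 0 0 0 1'; python3 st.py c -0.065 -0.065 0.155 165.4 0 | head -2
python3 - <<'E'
from h import *
c=bot.camera('wrist');cv2.imwrite('pics/w11.png',c['color'][:,160:480])
c=bot.camera('scene');cv2.imwrite('pics/s11.png',cv2.resize(c['color'][140:260,270:430],None,fx=4.5,fy=4.5))
E
```

```text
clock: 26.75
eef_pos: [0.6101, 0.0671, 0.1639]
tool_rot: [0.56, 0.433, -0.432, -0.56]
ft_force: [-0.8, -0.7, -1.2]
grip_width: 0.0258
pos [0.6101 0.0671 0.1639] corner-frame [-0.0651 -0.0639] yaw 165.36 y [ 8.e-04  4.e-04 -1.e+00] F corner [-0.6 -0.9 -1.2] T [ 0.02  0.01 -0.01] w 0.0258 t 26.75 j6 [0.11 0.36]
target [0.6099 0.066  0.155 ] rot [ 0.04 -0.04  0.03] shift final axes [-1.1  8.9 -0.1] now axes [-1.1  8.9 -0.1]
```

View pics/w11.png

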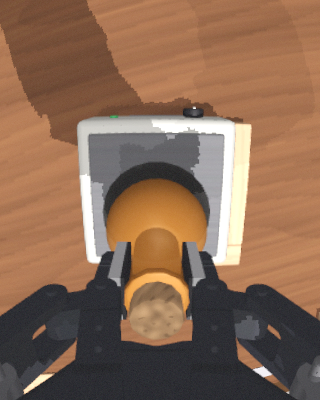

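View pics/s11.png

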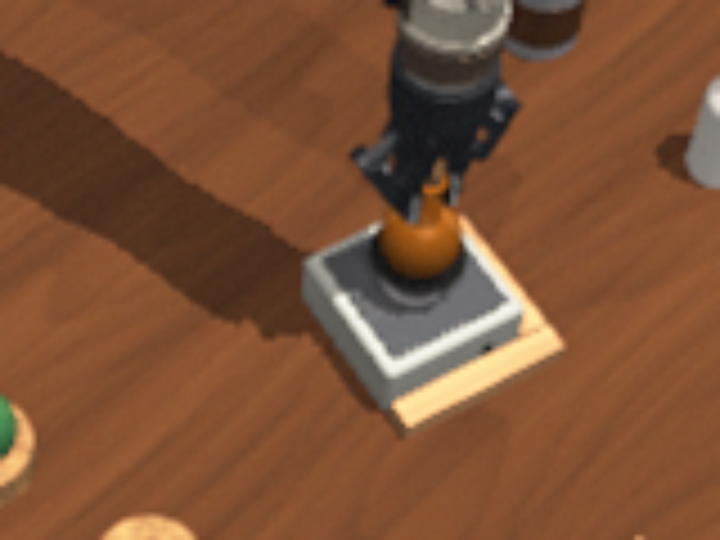

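```bash
python3 -m inch '0 0 0 -0.5 3 0 1;0 0 0 0 3 0 1;0 0 0 0 2 0 1;0 0 0 0 0 0 1'; python3 st.py; python3 -m inch '0 0 0 0 1.5 0 1;0 0 0 0 1.5 0 1;0 0 0 0 0 0 1'; python3 st.py
```

```text
clock: 27.35
eef_pos: [0.6095, 0.0666, 0.1552]
tool_rot: [-0.559, -0.432, 0.432, 0.56]
ft_force: [-0.8, 0.7, -2.0]
grip_width: 0.0262
pos [0.6095 0.0666 0.1552] corner-frame [-0.0655 -0.0645] yaw 165.36 y [-5.e-04  3.e-04 -1.e+00] F corner [-0.9  0.5 -2. ] T [-0.03 -0.01  0.02] w 0.0262 t 27.35 j6 [0.11 0.36]
clock: 27.72
eef_pos: [0.6103, 0.0666, 0.1535]
tool_rot: [0.56, 0.433, -0.432, -0.559]
ft_force: [-0.1, 0.6, 3.4]
grip_width: 0.026
pos [0.6103 0.0666 0.1535] corner-frame [-0.0648 -0.0643] yaw 165.36 y [ 2.e-03  5.e-04 -1.e+00] F corner [-0.2  0.5  3.4] T [-0.03  0.04 -0.02] w 0.026 t 27.725 j6 [0.11 0.36]
```

```bash
python3 -m inch '0 0 0 0 1 0 1;0 0 0 0 1 0 1;0 0 0 0 1 0 1;0 0 0 0 1 0 1;0 0 0 0 0 0 1;0 0 0 0 0 0 1'; python3 st.py; python3 -m inch '0 0 0 0 1 0 1;0 0 0 0 1 0 1;0 0 0 0 0 0 1;0 0 0 0 0 0 1'; python3 st.py
```

```text
clock: 28.48
eef_pos: [0.6102, 0.0667, 0.1491]
tool_rot: [0.56, 0.433, -0.432, -0.559]
ft_force: [-0.1, 0.9, 5.9]
grip_width: 0.0263
pos [0.6102 0.0667 0.1491] corner-frame [-0.0649 -0.0642] yaw 165.37 y [ 1.5e-03  6.0e-04 -1.0e+00] F corner [-0.3  0.8  5.9] T [0.03 0.06 0.03] w 0.0263 t 28.475 j6 [0.11 0.36]
clock: 28.98
eef_pos: [0.6103, 0.0667, 0.1474]
tool_rot: [0.56, 0.433, -0.432, -0.559]
ft_force: [-0.1, 0.1, 6.2]
grip_width: 0.0263
pos [0.6103 0.0667 0.1474] corner-frame [-0.0648 -0.0642] yaw 165.37 y [ 2.e-03  6.e-04 -1.e+00] F corner [-0.1  0.1  6.2] T [-0.01 -0.02 -0.  ] w 0.0263 t 28.975 j6 [0.11 0.36]
```

```bash
python3 -m inch '0 0 0 0 0.8 0 1;0 0 0 0 0.5 0 1;0 0 0 0 0 0 1;0 0 0 0 0 0 1;0 0 0 0 0 0 1'; python3 st.py
python3 - <<'E'
from h import *
F=[]
for i in range(6):
    c=bot.camera('wrist');o=bot.get_obs();F.append(o['ft_force'])
print(np.mean(F,0),np.std(F,0))
cv2.imwrite('pics/w12.png',c['color'][:,160:480]);np.save('w12.npy',c,allow_pickle=True)
c=bot.camera('scene');cv2.imwrite('pics/s12.png',cv2.resize(c['color'][140:260,270:430],None,fx=4.5,fy=4.5))
E
```

```text
clock: 29.6
eef_pos: [0.6104, 0.0667, 0.1464]
tool_rot: [0.56, 0.433, -0.431, -0.559]
ft_force: [0.3, 1.2, 7.7]
grip_width: 0.0261
pos [0.6104 0.0667 0.1464] corner-frame [-0.0647 -0.0641] yaw 165.37 y [ 2.4e-03  6.0e-04 -1.0e+00] F corner [-0.   1.2  7.7] T [-0.02  0.03 -0.03] w 0.0261 t 29.6 j6 [0.11 0.36]
[-0.18624874  0.54162765  7.30453864] [0.35688289 0.71682889 0.70254875]
```

View pics/w12.png

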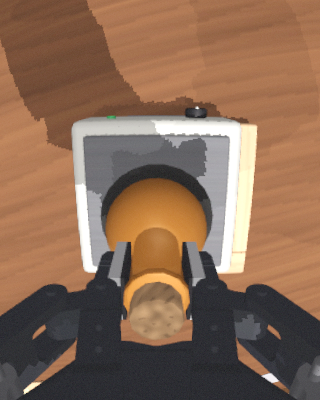

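View pics/s12.png

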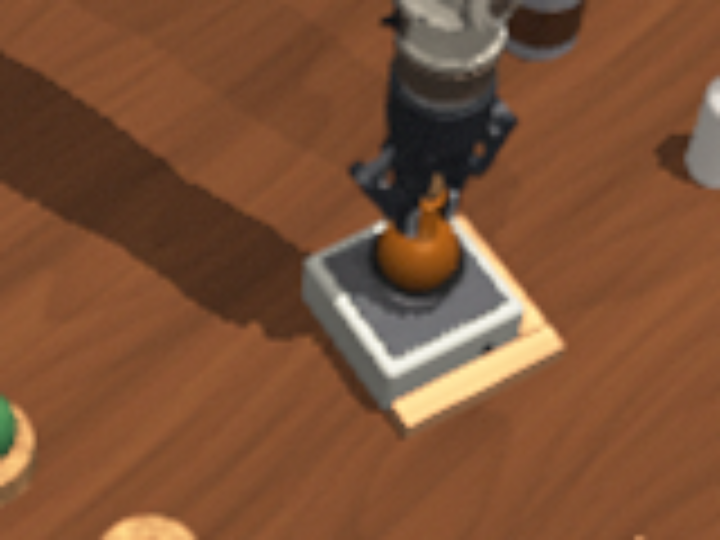

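```bash
python3 -c "
from workcell import bot
print(bot.job_done())"
```

```text
the job is handed in; nothing more can be done
None
```

The job is handed in at about 30 s on the robot's clock. The mixer is in the corner and the arm is still holding the amber flask pressed down in the cup.

- **Mixer:** I pushed it with both open fingers, first onto the far cleat and then onto the left one. Each time it stopped moving while the push rose to about 19 N. A picture fit then put it at (-64.4, -63.6) mm in the corner's frame, where the ideal is (-65, -65). It was square to within about 0.2°. The 1.4 mm difference in y is about what the camera calibration allows. Later scene pictures showed no visible gap at either cleat. I did not push it against the far cleat a second time.
- **Flask:** I gripped the middle-sized amber flask by its neck, about 26 mm measured opening. I lifted it upright and lowered it slowly into the cup.
- **Press:** The tool sank about 7.6 mm after first contact. The downward force on the cup, flask weight included, was about 9.1 N, which corresponds to about 7.7 mm of the 10 mm travel. The two checks agree, but I did not read the cup's travel directly. Force readings varied by about 0.7 N.

In the last pictures the flask stood upright and centred and the gripper touched only the flask. I did not touch the green flask, tin, glue bottle or hammer, and I didn't take a separate check of their positions at the end. No checks failed.

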